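Open the insulated specimen box by its recessed paddle latch

TASK

Open the specimen box on the bench so that the sample jars in it can be unpacked: pull up the recessed paddle handle in the top of the lid to trip the latch, and raise the lid with it about half-way, where its stiff hinges hold it. Let go so that the paddle springs back flush, then move the lid itself, no longer by the paddle, the rest of the way until it stands upright by itself. Do not fling the lid, and leave the glassware and other things round the box where they stand.

Things in the scene. Friction and masses are not known exactly. Their poses are not given: they have to be found in the camera images.
- box: Insulated specimen box, fixed to the bench: grey body 180 deep (x) x 320 wide (y) x 108 mm high, with a cream lid, closed overall height 143 mm. Origin: centre of the underside, on the bench (z = 0). +x points from the front (the side with the paddle latch, towards the robot) to the back (the hinge side), z up. Steel carrying handles stand out 16 mm on its two ends (+y and -y).
- box_lid (a joint): Angle of the lid: 0 shut and latched, grows as the front edge rises, 1.62 rad right back on its stops (just past upright). Lid: slab 190 deep x 320 wide x 34 mm thick, about 0.5 kg, its front edge overhanging the body by 10 mm. The friction hinges hold it at any angle; raising it takes about 7 to 12 N at the front edge or paddle. While latched it can rise only about 0.03 rad.
- box_paddle (a joint): Angle of the paddle relative to the lid: 0 flush, grows as its front end is pulled up, stop at 0.7 rad. The latch lets go at about 0.4 rad (held only while the lid is down: once the lid is up by 0.1 rad the paddle no longer matters). A spring takes it back to 0 with 2 to 5 N at its free end.
- lid_hinge (a point): Middle of the lid's hinge line: on the box's back edge, in the plane of the lid's underside (box frame 90, 0, 109 mm). The line runs along the box's y axis. It does not move.
- paddle_hinge (a point): Middle of the paddle's hinge line, parallel to lid_hinge's; moves with the lid. Lid shut: 82 mm in front of (-x of) lid_hinge and 30 mm above it, 4 mm below the lid's top face. Axes are the lid's. The paddle sits mid-width in a steel pan sunk 26 mm into the lid's top, 124 mm wide (y) x 82 mm (x): 40 mm free on each side of the paddle, 23 mm in front, 7 mm under its flanges.
- paddle_end (a point): Middle of the paddle's free (front) end, at its top face; moves with the paddle. The paddle is an upside-down steel channel 44 mm wide (y) reaching 50 mm forward of its hinge line, top face flush with the lid's top, side flanges 3 mm thick and 19 mm deep overall, open in front. Pinch it across the two flanges near the free end, or hook it under the free end.
- lid_edge (a point): Middle of the lid's front edge at half its thickness; moves with the lid. Lid shut: 190 mm in front of (-x of) lid_hinge, 17 mm above it. x points from front edge to hinge, z out of the lid's top. Behind the edge lie 35 mm of plain slab 34 mm thick, then the pan; below the lid a latch case 36 mm wide hangs 23 mm down, starting 38 mm behind the edge.
- wash_bottle: White plastic wash bottle, 68 mm diameter, 200 mm tall, beside the box. Origin: centre of its base.
- beaker: Empty glass beaker, 74 mm diameter, 95 mm tall, beside the box. Origin: centre of its base.
- flask: Stoppered conical glass flask, 84 mm diameter at the base, 140 mm tall. Origin: centre of its base.
- jar_a: Sample jar with white screw cap, 50 mm diameter, 59 mm tall. Origin: centre of its base.
- jar_b: Second sample jar, like the first.
- scoop: Steel sampling scoop lying on the bench behind the box, 175 mm long, 12 mm high. Origin: near its middle, underside.

How it is judged (in metres and radians):
On the way, in this order (a step that is already met when the one before it is completed fails the run):
1. the paddle is pulled and the lid comes up with it (value of joint box_paddle above 0.25 rad and value of joint box_lid above 0.05 rad).
2. the lid stands by itself about half-way up (0.4 to 1.2 rad), let go, the paddle flush again (value of joint box_lid between 0.4 and 1.2 rad and value of joint box_paddle below 0.1 rad and contact force between each of the fingers, the arm and box below 0.3 N), for 0.2 s.
3. the robot raises the lid further by the lid itself, the paddle staying flush (value of joint box_lid above 1.25 rad and value of joint box_paddle below 0.1 rad and contact force between any of the fingers, the arm and box above 0.5 N).
At the end, for the whole second after the job is handed in: The lid stands upright, at 1.5 rad or more (its stops are at 1.62), at rest and let go, with the paddle flush (under 0.1 rad) and the bystanders where they stood (within 40 mm) (value of joint box_lid above 1.5 rad and value of joint box_paddle below 0.1 rad and velocity of joint box_lid between -0.05 and 0.05 rad/s); the robot touches nothing.
It fails at once if the lid is flung (faster than 3.5 rad/s) (velocity of joint box_lid above 3.5 rad/s or velocity of joint box_lid below -3.5 rad/s).
It fails at once if a thing standing round the box is knocked over or shoved more than 40 mm (distance of any of wash_bottle, beaker, flask, jar_a, jar_b, scoop from where it was at the start of the episode above 0.04 m or angle between any of wash_bottle, beaker, flask, jar_a, jar_b's own z axis and vertical above 0.7 rad).
It also fails if it takes over 48 s, if anything falls off the work surface, if the arm or the gripper's body presses on something with over 40 N, if the wrist force passes 120 N, or if a joint passes its speed limit or range.

ROBOT

A 6-joint arm with a two-finger parallel gripper is mounted at the origin on the work surface. World frame = base frame: x ahead of the robot, y to its left, z up, the work surface at z = 0. Lengths are in mm, angles in rad, forces in N, time in s.
With the tool pointing down it reaches from about 400 to 825 mm from the base axis. Payload 7 kg.
Tool frame: the origin (TCP) lies at the very end of the fingers, on their centre line; the grasp point (between the pads) lies 19 mm behind it; x points along the fingers, y is the direction in which the jaws open and shut, and the axes are right-handed (so a half turn about x gives the same grasp; the last joint's range is limited). The gripper opens to 85 mm and grips with 20 to 120 N. Pads are 22 mm wide; open, the fingers measure 114 mm over their backs; the gripper's body (76 mm by 85 mm) begins 54 mm behind the grasp point. The pads swing forward as they close: fully open they stand 13 mm farther back than shut.
Start: joints at [1.481, 0.359, 0.012, 0, -1.224, -0.288], TCP at [248.998, 627.371, 231.302] pointing down, gripper open.
Joint ranges: [-3.07, 3.07], [-1.43, 2.12], [-1.02, 1.25], [-3.03, 1.67], [-3.05, -0], [-3.03, 3.03]. Speed limits (rad/s): [2.39, 2.39, 3.01, 3.14, 3.14, 3.14].

INTERFACE

Orientations are given as a rotation vector (axis times angle).
In Python, from cell import robot gives the robot as it stands.
- The arm moves only by the tool step_arm, never from a script. Its argument "targets" is a list of rows, each an object with "offset": the shift along the tool's x, y, z in m, a list of three; "angular": the turn, a rotation vector about the tool's x, y, z in degrees, a list of three; "gripper": the closure in counts, from 0 (fully open) to 255 (shut). A call has 1 to 10 rows; each row is the pose to reach, as a shift and turn from the pose commanded when the call began, along the tool's axes at that moment; what a row does not reach only later rows make up. A row lasts 1/8 s, in which the tool goes at most 62.5 mm and 10.7 degrees, less where a joint would pass 70% of its speed; a pose out of reach is approached as far as the arm can. A call with a gripper value outside its range is refused whole. The fingers move at their own pace and stop on an object; the grip force is fixed at half the most. Time passes only in rows, so rows that repeat a pose let the fingers close. It gives the time, the measured TCP pose, the force and the opening at its end, in the units of the state.
- robot.read_state(): the state, without advancing time (a new reading comes with each control period).
- robot.capture(name): name is "scene" or "side" or "wrist"; returns the picture (480x640x3 uint8, red, green, blue); there is no depth.
- robot.camera_params(name): a dict with "mtx" (3x3 intrinsics, pixels), "rvec" (rotation vector, rad) and "tvec" (3), from world to camera coordinates, as OpenCV has them; the wrist camera has in their place "mount" (4x4, takes a point from camera to tool coordinates, whose origin is the TCP and whose axes are the tool frame's). Camera axes: x right, y down, z forward; pixel columns grow to the right and rows downward; lengths in mm; the calibration is good to about 2 mm. The wrist camera is an equidistant fisheye: a pixel r from the principal point sees the ray r / f radians off the axis. A picture is of the moment at which its call begins: read the wrist's pose just before it. camera_params takes no time and is no camera call.
- robot.finish_job(): hands the job in, once; it reports no verdict.
Trained networks look in the newest picture that a camera, given by its name, has taken for a name from the list of things; names that differ only in an ending like _2 or _b are one class to them, and where a whole thing is asked for, a point or a joint stands for the part that bears it (a point fixed in the world has none). Each returns a list of dicts, best first, with "conf" (0 to 1); they miss things now and then, are a little off and sometimes report something else, mostly with a low value. They report only what shows in the picture. A call takes as long as a camera call.
- robot.boxes_of(camera, target): "bbox" ([centre column, centre row, width, height] in pixels, round what is visible of it).
- robot.silhouettes(camera, target): "region" (480x640 bool, what is visible of it) and "bbox" ([centre column, centre row, width, height] in pixels, round what is visible of it).
The state is a dict: "t": time; "qpos": joint angles; "qvel": joint speeds; "joint_torque": joint torques, N m; "tool_pos": TCP position; "tcp_rot": TCP orientation; "force": force on the tool from outside, world axes, zero at the start; "torque": the same for the moment, N m; "width": opening from 0.0 (shut) to 1.0 (fully open).
Only numpy, scipy, OpenCV 4.12 (cv2) and the standard library are available. Lean on these libraries where they do the work, as an engineer would, in place of code of your own. Each camera call takes 0.05 s, during which the arm holds its last target.

## Working session

There is one attempt and no reset: what is moved stays moved. The work goes in short steps, Python scripts to look and compute and a tool call to move; the robot and the scene stay as the last step left them, time stands still between calls to the robot, and variables do not carry over. Pictures are saved under pics/ and viewed, and the job is handed in when it is done.

Besides the shell and the picture viewer there is one more tool, called after "Call:" as name(argument=value, ...) on one line, values as JSON. step_arm: Moves the arm, as the interface text tells. Its arguments: {"type":"object","properties":{"targets":{"type":"array","items":{"type":"object","properties":{"offset":{"type":"array","items":{"type":"number"}},"angular":{"type":"array","items":{"type":"number"}},"gripper":{"type":"number"}}}}},"required":["targets"]}

```bash
mkdir -p pics; ls; python3 - <<'E'
from cell import robot
import cv2
s=robot.read_state(); print(s)
for n in ("scene","side","wrist"):
    im=robot.capture(n); cv2.imwrite(f"pics/{n}0.png",im[:,:,::-1]); print(n,robot.camera_params(n))
E
```

```text
pics
{'t': 0.0, 'qpos': array([ 1.48108177e+00,  3.59406781e-01,  1.10500455e-02, -3.99969205e-04,
       -1.22406632e+00, -2.88103718e-01]), 'qvel': array([-0.00040287, -0.00204281,  0.00025615,  0.00191208,  0.00174972,
        0.00081182]), 'joint_torque': array([-1.26293126e-03, -5.83317876e+01,  2.93426889e+01,  6.93663150e+00,
       -5.78946914e-03, -9.20981904e-06]), 'tool_pos': array([248.83068152, 626.94207457, 230.33798547]), 'tcp_rot': array([-2.01513855,  0.38715507,  2.01557582]), 'force': array([ 0.05072626,  0.19488357, -0.01034663]), 'torque': array([ 0.0261378 , -0.00598752, -0.03738049]), 'width': 1.000179081552964}
scene {'mtx': array([[486.00515732,   0.        , 321.34530635],
       [  0.        , 486.00515732, 237.0578031 ],
       [  0.        ,   0.        ,   1.        ]]), 'rvec': array([ 1.99623889,  1.35446037, -0.551226  ]), 'tvec': array([-227.1919856 , -246.51298711, 1284.68552998])}
side {'mtx': array([[483.76090743,   0.        , 317.48982771],
       [  0.        , 483.76090743, 246.06930312],
       [  0.        ,   0.        ,   1.        ]]), 'rvec': array([ 2.07031696, -0.13267266,  0.10958202]), 'tvec': array([-494.49064827,  156.56353969,  949.15091311])}
wrist {'mtx': array([[371.64829954,   0.        , 311.81948307],
       [  0.        , 371.64829954, 243.24895691],
       [  0.        ,   0.        ,   1.        ]]), 'mount': array([[-8.45316272e-04, -3.25517098e-01,  9.45535776e-01,
        -1.42518766e+02],
       [ 9.99999642e-01, -2.29498460e-04,  8.14998561e-04,
        -2.08774769e-01],
       [-4.82969617e-05,  9.45536126e-01,  3.25517176e-01,
        -8.27383028e+01],
       [ 0.00000000e+00,  0.00000000e+00,  0.00000000e+00,
         1.00000000e+00]])}
```

View pics/scene0.png

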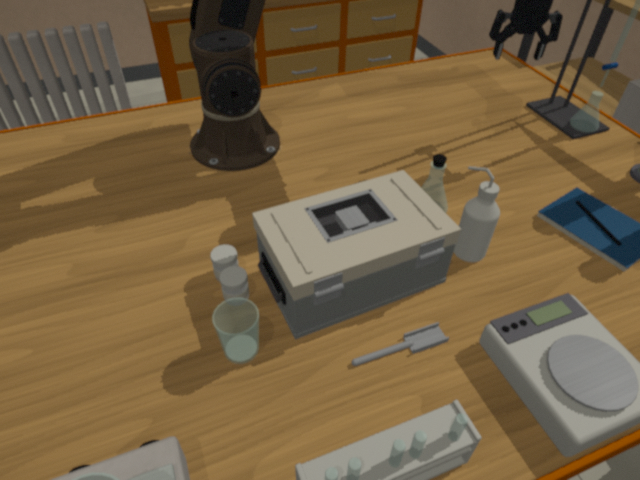

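View pics/side0.png

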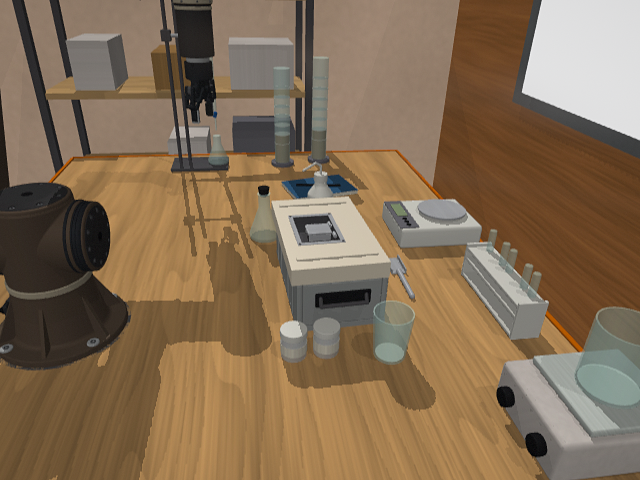

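View pics/wrist0.png

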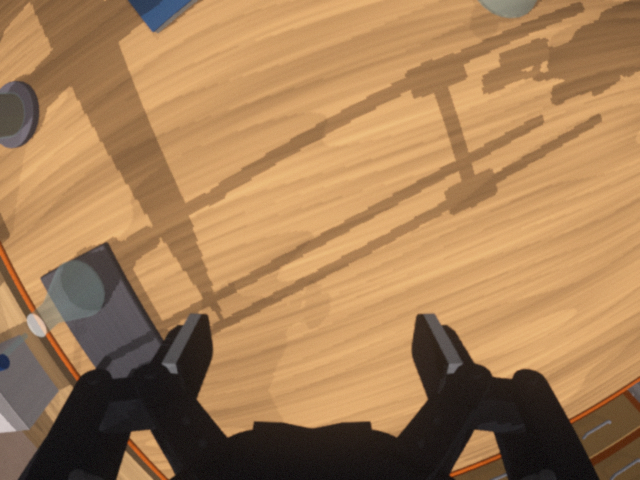

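```bash
cat > h.py <<'E'
import numpy as np, cv2
from scipy.spatial.transform import Rotation as R
from scipy.optimize import minimize, least_squares
from cell import robot
def proj(n,P):
    c=robot.camera_params(n)
    return cv2.projectPoints(np.asarray(P,float).reshape(-1,1,3),c['rvec'],c['tvec'],c['mtx'],None)[0][:,0]
def pix2plane(n,uv,z):
    c=robot.camera_params(n); Rm=cv2.Rodrigues(c['rvec'])[0]
    d=Rm.T@np.linalg.inv(c['mtx'])@np.array([uv[0],uv[1],1.]); o=-Rm.T@c['tvec']
    return o+d*(z-o[2])/d[2]
def b2w(p,x,y,yaw):
    return (R.from_euler('z',yaw).apply(np.atleast_2d(p))+[x,y,0])
E
python3 - <<'E'
from h import *
cs={'scene':[(254,213),(407,176),(458,233),(297,279)],'side':[(273,201),(335,199),(387,262),(287,278)]}
for n in cs:
    for uv in cs[n]: print(n,uv,pix2plane(n,uv,143).round())
out={}
for n in ('scene','side'):
    im=robot.capture(n); vis=im.copy()
    for t in ('box','box_lid','box_paddle','wash_bottle','beaker','flask','jar_a','scoop'):
        r=robot.silhouettes(n,t)
        print(n,t,[(round(q['conf'],2),np.round(q['bbox'])) for q in r])
        if r: out[n+'_'+t]=r[0]['region']
        if r:
            cc,_=cv2.findContours(r[0]['region'].astype(np.uint8),0,2); cv2.drawContours(vis,cc,-1,(255,0,0),1)
    cv2.imwrite(f'pics/{n}1.png',vis[:,:,::-1])
np.savez('sil.npz',**out)
E
```

```text
scene (254, 213) [444. -68. 143.]
scene (407, 176) [445. 244. 143.]
scene (458, 233) [621. 247. 143.]
scene (297, 279) [618. -50. 143.]
side (273, 201) [424. 246. 143.]
side (335, 199) [574. 245. 143.]
side (387, 262) [620. -60. 143.]
side (287, 278) [428. -96. 143.]
scene box [(0.95, array([356., 256., 209., 167.]))]
scene box_lid [(0.58, array([358., 238., 206., 129.]))]
scene box_paddle [(0.8, array([350., 222.,  35.,  23.]))]
scene wash_bottle [(0.57, array([481., 214.,  47.,  93.]))]
scene beaker [(0.75, array([235., 329.,  50.,  66.])), (0.15, array([350., 219.,  33.,  24.]))]
scene flask [(0.61, array([434., 184.,  18.,  55.])), (0.18, array([479., 215.,  42.,  96.]))]
scene jar_a [(0.94, array([225., 264.,  25.,  35.])), (0.61, array([236., 285.,  30.,  38.]))]
scene scoop [(0.86, array([399., 343.,  94.,  45.]))]
side box [(0.91, array([332., 263., 120., 134.])), (0.69, array([391., 333.,  44.,  64.]))]
side box_lid [(0.84, array([332., 242., 118.,  88.]))]
side box_paddle [(0.68, array([318., 235.,  28.,  17.])), (0.62, array([391., 332.,  41.,  67.]))]
side wash_bottle [(0.86, array([317., 182.,  31.,  36.]))]
side beaker [(0.6, array([392., 333.,  43.,  67.]))]
side flask [(0.62, array([264., 213.,  28.,  53.]))]
side jar_a [(0.65, array([329., 337.,  30.,  39.])), (0.57, array([293., 343.,  29.,  38.])), (0.18, array([331., 240., 113.,  90.]))]
side scoop [(0.65, array([332., 263., 118., 133.])), (0.63, array([402., 277.,  24.,  36.]))]
```

```bash
python3 - <<'E'
from h import *
import itertools
S=np.load('sil.npz')
body=np.array(list(itertools.product((-90,90),(-160,160),(0,108))))
lid=np.array(list(itertools.product((-100,90),(-160,160),(109,143))))
def hm(n,p,parts):
    m=np.zeros((480*2,640*2),np.uint8)
    for P in parts:
        u=proj(n,b2w(P,*p)); cv2.fillConvexPoly(m,cv2.convexHull(np.round(u*2*16).astype(np.int32)),1,shift=4)
    return m
masks={(n,t):cv2.resize(S[f'{n}_{t}'].astype(np.uint8),None,fx=2,fy=2,interpolation=0) for n in('scene','side') for t in ('box','box_lid')}
def cost(p,keys):
    c=0
    for k in keys:
        m=hm(k[0],p,[lid] if k[1]=='box_lid' else [body,lid]); g=masks[k]
        c+=1-(m&g).sum()/(m|g).sum()
    return c
for keys in (list(masks),[k for k in masks if k[0]=='scene'],[k for k in masks if k[0]=='side']):
    best=min((minimize(lambda q:cost([q[0]*10,q[1]*10,q[2]/10],keys),[53,9,y0],method='Nelder-Mead',options=dict(initial_simplex=[[53,9,y0],[55,9,y0],[53,11,y0],[53,9,y0+1]],maxiter=150)) for y0 in (-1,0.5,1.5)),key=lambda r:r.fun)
    q=best.x; print([k[0] for k in keys],q[0]*10,q[1]*10,q[2]/10,best.fun/len(keys))
    if len(keys)==4:
        p=(q[0]*10,q[1]*10,q[2]/10); np.save('pose.npy',p)
        for n in('scene','side'):
            im=robot.capture(n)[:,:,::-1].copy()
            for P in(lid,body): 
                cv2.polylines(im,[cv2.convexHull(np.round(proj(n,b2w(P,*p))).astype(np.int32))],True,(0,0,255),1)
            pan=b2w([[90-82+4,y,143] for y in(-62,62)]+[[90-82-78,y,143] for y in(62,-62)],*p)
            pad=b2w([[8,-22,143],[8,22,143],[-42,22,143],[-42,-22,143]],*p)
            for P in (pan,pad): cv2.polylines(im,[np.round(proj(n,P)).astype(np.int32)],True,(0,255,0),1)
            x0=230 if n=='scene' else 220; im=cv2.resize(im[150:350,x0:x0+250],None,fx=3,fy=3); cv2.imwrite(f'pics/{n}2.png',im)
for t,z in (('wash_bottle',0),):pass
E
```

```text
['scene', 'scene', 'side', 'side'] 530.220342151469 93.29938087236798 0.05434023229943328 0.0384130148949797
['scene', 'scene'] 533.2547003276479 93.25003404831119 0.05726971668543714 0.01608747324277504
['side', 'side'] 528.7242514186495 93.9400167492171 0.052777323955901664 0.041431763607696126
```

View pics/scene2.png

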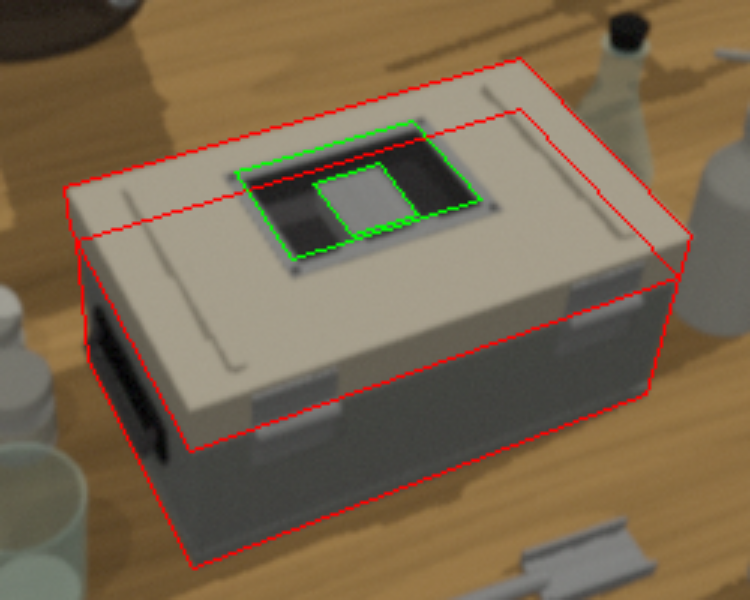

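View pics/side2.png

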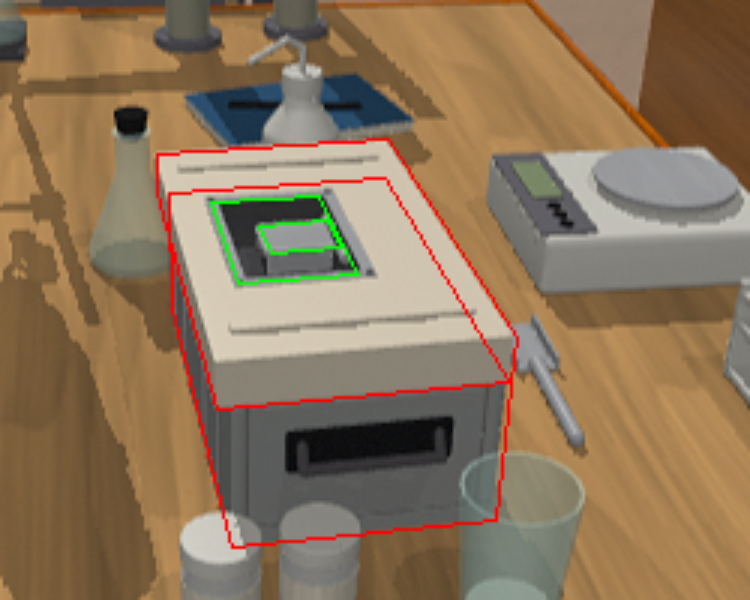

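```bash
cat >> h.py <<'E'
import json
BX=(531.0,93.3,0.055)
# commanded pose stored
def getcmd():
    d=json.load(open('cmd.json')); return np.array(d['p']),R.from_rotvec(d['r'])
def setcmd(p,r): json.dump(dict(p=list(map(float,p)),r=list(map(float,r.as_rotvec()))),open('cmd.json','w'))
def apply(off_m,ang_deg):
    p,r=getcmd(); p2=p+r.apply(np.array(off_m)*1000); r2=r*R.from_rotvec(np.radians(ang_deg)); setcmd(p2,r2); return p2,r2
def rel(p,r):
    p0,r0=getcmd(); return (r0.inv().apply(np.array(p)-p0)/1000).round(4),np.degrees((r0.inv()*r).as_rotvec()).round(2)
def toolrot(tilt,sgn=1):
    # tilt>0: tool tip leans to robot (Ry(tilt) of down), in box frame
    x=np.array([-np.sin(tilt),0,-np.cos(tilt)]); y=np.array([0,sgn,0.]); z=np.cross(x,y)
    return R.from_euler('z',BX[2])*R.from_matrix(np.stack([x,y,z],1))
def rot2(p,a): # box xz rotation about +y
    return np.array([p[0]*np.cos(a)+p[1]*np.sin(a),-p[0]*np.sin(a)+p[1]*np.cos(a)])
def paddle_pt(lid,pad,u,w):
    """box-frame point: u forward of paddle hinge, w above paddle hinge (paddle axes)"""
    v=rot2((-82,30),lid)+rot2((-u,w),lid+pad)
    return np.array([90+v[0],0,109+v[1]])
E
python3 - <<'E'
from h import *
s=robot.read_state(); r=R.from_rotvec(s['tcp_rot']); print(r.as_matrix().round(3),s['tool_pos'])
S=json.load(open('cmd.json')) if 0 else None
# commanded start: exact down
m=r.as_matrix(); yaw=np.arctan2(m[1,1],m[0,1]); y=np.array([np.cos(yaw),np.sin(yaw),0]);x=np.array([0,0,-1.])
setcmd([248.998,627.371,231.302],R.from_matrix(np.stack([x,y,np.cross(x,y)],1)))
print(np.degrees((r.inv()*getcmd()[1]).as_rotvec()))
for sg in(1,-1):
    print(sg,rel([489,91,320],toolrot(0,sg)))
for n,t in (('scene','wash_bottle'),('scene','flask'),('scene','beaker')):
    S=np.load('sil.npz')[f'{n}_{t}']; v,u=np.nonzero(S); print(t,pix2plane(n,(u[v>v.max()-3].mean(),v.max()-6),0))
S=np.load('sil.npz')['side_wash_bottle'];print(proj('side',[[600,310,200],[560,320,0]]))
E
```

```text
[[ 0.    -0.369 -0.929]
 [ 0.    -0.929  0.369]
 [-1.    -0.     0.   ]] [249.00139441 627.36482716 231.3038029 ]
[4.55369555e-10 1.39003844e-04 3.75380703e-04]
1 (array([-0.0887,  0.41  , -0.4209]), array([155.2,   0. ,   0. ]))
-1 (array([-0.0887,  0.41  , -0.4209]), array([-24.8,  -0. ,   0. ]))
wash_bottle [573.17387294 348.14470736   0.        ]
flask [413.07363001 383.54590661   0.        ]
beaker [ 629.99341408 -159.67883251    0.        ]
[[341.73781424 167.05321469]
 [322.98967012 237.18937196]]
```

Call:
step_arm(targets=[{"offset":[-0.06,0,0],"gripper":75},{"offset":[-0.09,0.03,-0.03],"angular":[-3,0,0],"gripper":75},{"offset":[-0.09,0.07,-0.075],"angular":[-6,0,0],"gripper":75},{"offset":[-0.09,0.11,-0.12],"angular":[-9,0,0],"gripper":75},{"offset":[-0.09,0.15,-0.16],"angular":[-12,0,0],"gripper":75},{"offset":[-0.09,0.19,-0.2],"angular":[-15,0,0],"gripper":75},{"offset":[-0.09,0.23,-0.24],"angular":[-18,0,0],"gripper":75},{"offset":[-0.09,0.27,-0.28],"angular":[-21,0,0],"gripper":75},{"offset":[-0.09,0.31,-0.32],"angular":[-23,0,0],"gripper":75},{"offset":[-0.09,0.35,-0.36],"angular":[-24.8,0,0],"gripper":75}])

```text
schema error: expected keys offset, angular, gripper
```

```bash
python3 - <<'E'
from h import *
apply([-0.09,0.35,-0.36],[-24.8,0,0])
s=robot.read_state(); print(s['t'],s['tool_pos'],s['qpos'].round(4),s['width'],s['force'],getcmd()[0])
print(rel([*b2w([-34,0,0],*BX)[0,:2],200],toolrot(0,-1)))
E
```

```text
1.15 [249.00139441 627.36482716 231.3038029 ] [ 1.4811  0.3586  0.0119 -0.     -1.2241 -0.2881] 0.9996173026736701 [-0.53817364  0.49489965 -0.3479619 ] [454.5064907  169.25937577 321.302     ]
(array([ 0.1213,  0.0801, -0.0382]), array([ 0., -0., -0.]))
```

Call:
step_arm(targets=[{"offset":[-0.06,0,0],"angular":[0,0,0],"gripper":75},{"offset":[-0.09,0.03,-0.03],"angular":[-3,0,0],"gripper":75},{"offset":[-0.09,0.07,-0.075],"angular":[-6,0,0],"gripper":75},{"offset":[-0.09,0.11,-0.12],"angular":[-9,0,0],"gripper":75},{"offset":[-0.09,0.15,-0.16],"angular":[-12,0,0],"gripper":75},{"offset":[-0.09,0.19,-0.2],"angular":[-15,0,0],"gripper":75},{"offset":[-0.09,0.23,-0.24],"angular":[-18,0,0],"gripper":75},{"offset":[-0.09,0.27,-0.28],"angular":[-21,0,0],"gripper":75},{"offset":[-0.09,0.31,-0.32],"angular":[-23,0,0],"gripper":75},{"offset":[-0.09,0.35,-0.36],"angular":[-24.8,0,0],"gripper":75}])

```text
t: 2.4
tool_pos: [454.9, 167.5, 321.7]
tcp_rot: [2.194, 0.063, -2.192]
force: [0.3, 0.8, 0.1]
width: 0.706
```

```bash
python3 - <<'E'
from h import *
s=robot.read_state(); print(s['t'],s['tool_pos'],s['qpos'].round(4),s['width'],s['force'],getcmd()[0])
print(rel([*b2w([-34,0,0],*BX)[0,:2],200],toolrot(0,-1)))
im=robot.capture('wrist'); cv2.imwrite('pics/w3.png',im[:,:,::-1])
E
```

```text
2.4 [454.88024677 167.54286283 321.74899291] [ 7.5970e-01 -1.1100e-02 -2.4030e-01  1.0000e-04 -1.3405e+00  8.6760e-01] 0.7060134951392413 [0.33288621 0.80201009 0.13537856] [454.5064907  169.25937577 321.302     ]
(array([ 0.1213,  0.0801, -0.0382]), array([ 0., -0., -0.]))
```

View pics/w3.png

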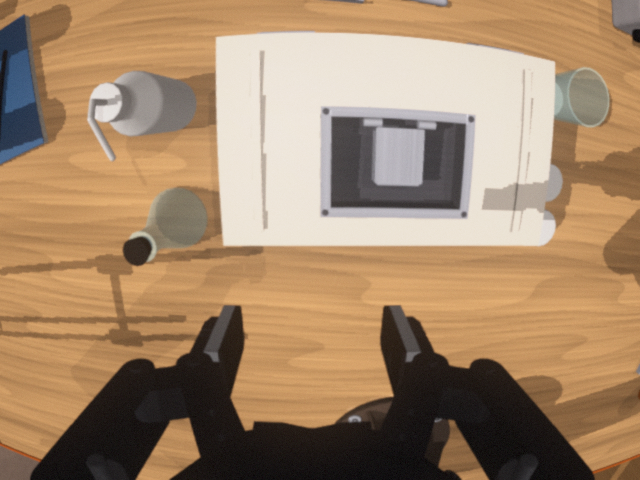

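```bash
cat >> h.py <<'E'
def wproj(P,s):
    c=robot.camera_params('wrist'); M=c['mount']; r=R.from_rotvec(s['tcp_rot'])
    t=r.inv().apply(np.atleast_2d(P)-s['tool_pos']); q=(t-M[:3,3])@M[:3,:3]
    th=np.arctan2(np.hypot(q[:,0],q[:,1]),q[:,2]); h=np.hypot(q[:,0],q[:,1])
    return np.stack([q[:,0]/h,q[:,1]/h],1)*th[:,None]*c['mtx'][0,0]+c['mtx'][:2,2]
E
python3 - <<'E'
from h import *
s=robot.read_state()
P=dict(pad=[[8,22,143],[8,-22,143],[-42,-22,143],[-42,22,143]],lid=[[90,160,143],[90,-160,143],[-100,-160,143],[-100,160,143]])
im=cv2.imread('pics/w3.png')
for k in P:
    u=wproj(b2w(P[k],*BX),s); print(k,u.round(1)); cv2.polylines(im,[u.round().astype(int)],True,(0,0,255),1)
cv2.imwrite('pics/w3b.png',cv2.resize(im[20:260,200:600],None,fx=2,fy=2))
# pure projection sanity of BX shift sensitivities
print(wproj(b2w(P['pad'],BX[0]+5,BX[1],BX[2]),s)-wproj(b2w(P['pad'],*BX),s))
E
```

```text
pad [[372.4 125.7]
 [421.5 128.1]
 [418.7 183.6]
 [370.8 182.4]]
lid [[212.1  36.1]
 [551.9  60.3]
 [535.4 244.5]
 [219.7 244.5]]
[[ 0.42777464 -5.70790218]
 [ 0.49183067 -5.57982633]
 [ 0.63201569 -5.45085638]
 [ 0.50549793 -5.57139729]]
```

View pics/w3b.png

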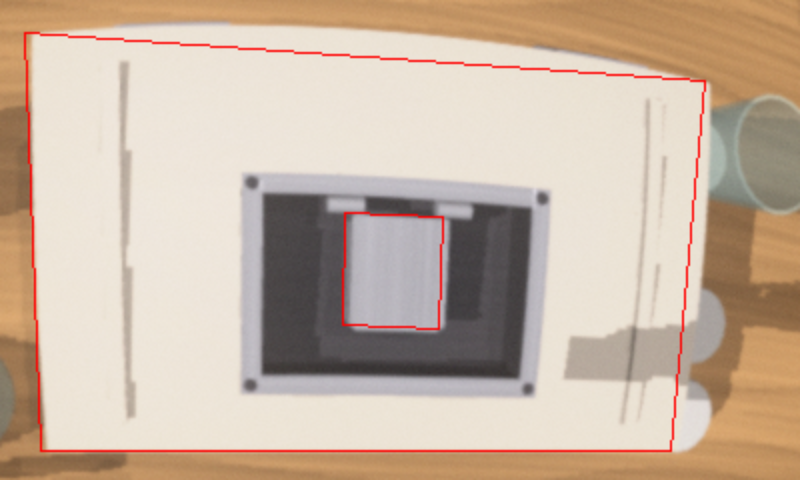

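```bash
sed -i 's/^BX=.*/BX=(530.0,91.3,0.052)/' h.py; python3 - <<'E'
from h import *
s=robot.read_state()
p,r=getcmd(); 
t=b2w([-33,0,0],*BX)[0,:2]; print(t,rel([*t,170],toolrot(0,-1)))
E
```

```text
[497.04460595  89.58477324] (array([ 0.1513,  0.0819, -0.0381]), array([ 0.17, -0.  , -0.  ]))
```

Call:
step_arm(targets=[{"offset":[0.02,0.03,-0.015],"angular":[0.2,0,0],"gripper":75},{"offset":[0.06,0.06,-0.03],"angular":[0.2,0,0],"gripper":75},{"offset":[0.11,0.082,-0.038],"angular":[0.2,0,0],"gripper":75},{"offset":[0.151,0.082,-0.038],"angular":[0.2,0,0],"gripper":75},{"offset":[0.151,0.082,-0.038],"angular":[0.2,0,0],"gripper":75}])

```text
t: 3.08
tool_pos: [495.2, 88.2, 167.9]
tcp_rot: [2.189, 0.053, -2.2]
force: [0.0, 0.6, 0.6]
width: 0.706
```

```bash
python3 - <<'E'
from h import *
apply([0.151,0.082,-0.038],[0.2,0,0])
s=robot.read_state(); print(s['t'],s['tool_pos'],s['qpos'].round(4),s['width'],s['force'],getcmd()[0])
im=robot.capture('wrist'); 
P=[[8,22,143],[8,-22,143],[-42,-22,143],[-42,22,143]]
im=im[:,:,::-1].copy(); u=wproj(b2w(P,*BX),s); cv2.polylines(im,[u.round().astype(int)],True,(0,0,255),1); cv2.imwrite('pics/w4.png',im)
print(rel([*b2w([-33,0,0],*BX)[0,:2],122],toolrot(0,-1)))
E
```

```text
3.075 [495.23081839  88.24454179 167.91602018] [ 5.6720e-01  1.3240e-01 -4.4700e-01 -5.0000e-04 -9.9730e-01  1.0544e+00] 0.7062798428631204 [0.02558742 0.56886998 0.60195762] [496.96060983  89.4743661  170.302     ]
(array([ 0.0483, -0.0001, -0.0001]), array([-0.03, -0.  , -0.  ]))
```

View pics/w4.png

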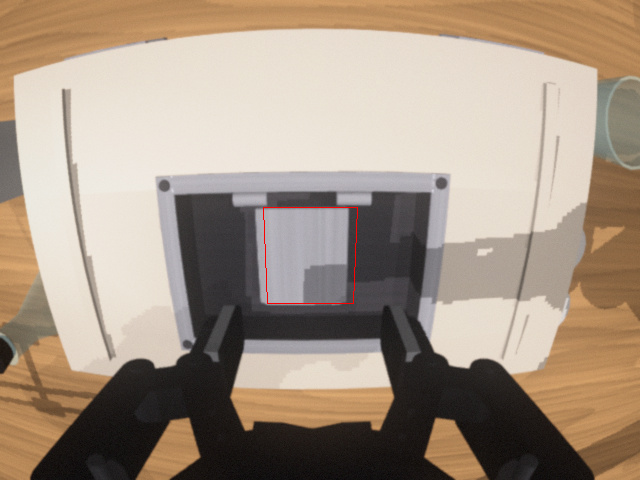

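```bash
sed -i 's/^BX=.*/BX=(530.5,94.0,0.052)/' h.py; python3 - <<'E'
from h import *
print(robot.read_state()['tool_pos'],rel([*b2w([-33,0,0],*BX)[0,:2],122],toolrot(0,-1)))
E
```

```text
[496.78042729  89.12775062 170.28265888] (array([ 0.0483, -0.0028, -0.0007]), array([-0.03, -0.  , -0.  ]))
```

Call:
step_arm(targets=[{"offset":[0.01,-0.003,-0.001],"angular":[0,0,0],"gripper":75},{"offset":[0.03,-0.003,-0.001],"angular":[0,0,0],"gripper":75},{"offset":[0.048,-0.003,-0.001],"angular":[0,0,0],"gripper":75},{"offset":[0.048,-0.003,-0.001],"angular":[0,0,0],"gripper":75}])

```text
t: 3.62
tool_pos: [497.8, 93.0, 122.4]
tcp_rot: [2.195, 0.057, -2.195]
force: [0.8, 1.0, 0.6]
width: 0.702
```

```bash
python3 - <<'E'
from h import *
apply([0.048,-0.003,-0.001],[0,0,0])
robot.capture('side')
s=robot.read_state(); print(s['t'],s['tool_pos'],s['qpos'].round(4),s['width'],s['force'],getcmd()[0])
im=robot.capture('wrist')[:,:,::-1].copy(); cv2.imwrite('pics/w5.png',im)
E
```

```text
3.675 [498.29067454  93.1847006  123.19379682] [ 5.7310e-01  1.8410e-01 -5.0220e-01  3.0000e-04 -8.8350e-01  1.0499e+00] 0.7014350675069176 [-0.02582157 -0.12574803  0.95497051] [497.80467664  92.52191449 122.302     ]
```

View pics/w5.png

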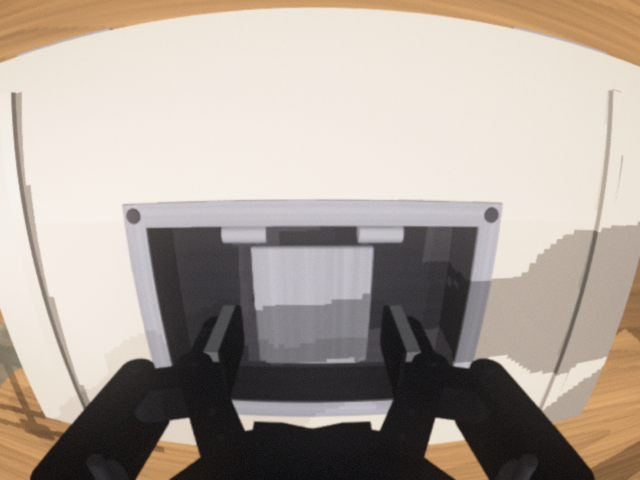

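Call:
step_arm(targets=[{"offset":[0,0,0],"angular":[0,0,0],"gripper":255},{"offset":[0,0,0],"angular":[0,0,0],"gripper":255},{"offset":[0,0,0],"angular":[0,0,0],"gripper":255},{"offset":[0,0,0],"angular":[0,0,0],"gripper":255},{"offset":[0,0,0],"angular":[0,0,0],"gripper":255}])

```text
t: 4.35
tool_pos: [498.6, 93.0, 123.8]
tcp_rot: [2.198, 0.058, -2.193]
force: [-2.6, 0.7, 5.6]
width: 0.498
```

```bash
python3 - <<'E'
from h import *
s=robot.read_state(); print(s['t'],s['tool_pos'],s['qpos'].round(4),s['width'],s['width']*85,s['force'],getcmd()[0])
# path: TCP fixed in paddle frame: u=41?, relative
p,r=getcmd(); 
pb=(R.from_euler('z',-BX[2]).apply(p-np.array([BX[0],BX[1],0]))); print('box',pb)
h=paddle_pt(0,0,0,0); u=h[0]-pb[0]; w=pb[2]-h[2]; print(u,w)
def pose(l,a): 
    q=paddle_pt(l,a,u,w); q[1]=pb[1]; return b2w(q,*BX)[0],toolrot(l+a,-1)
for l,a in [(0,.1),(0,.2),(0,.3),(0,.4),(0,.5),(.05,.5),(.1,.45),(.15,.42),(.2,.4),(.3,.35),(.4,.3),(.5,.25),(.6,.2),(.7,.1),(.75,.0)]:
    P,Q=pose(l,a); print(l,a,*rel(P,Q),P.round())
E
```

```text
4.35 [498.57574329  92.97354306 123.79234851] [ 5.7250e-01  1.8310e-01 -5.0200e-01  5.0000e-04 -8.8340e-01  1.0502e+00] 0.49806574835574546 42.33558861023837 [-2.57155453  0.66987748  5.57355405] [497.80467664  92.52191449 122.302     ]
box [-32.72795505   0.22330313 122.302     ]
40.72795505465881 -16.698000000000206
0 0.1 [-0.0041  0.      0.0015] [-0.03 -5.73  0.  ] [496.  92. 126.]
0 0.2 [-0.0084  0.      0.0025] [ -0.03 -11.46   0.  ] [495.  92. 131.]
0 0.3 [-0.0128  0.      0.0031] [ -0.03 -17.19   0.  ] [495.  92. 135.]
0 0.4 [-0.0172  0.      0.0033] [-3.000e-02 -2.292e+01  1.000e-02] [495.  92. 139.]
0 0.5 [-0.0216  0.      0.003 ] [-2.000e-02 -2.865e+01  1.000e-02] [495.  92. 144.]
0.05 0.5 [-0.0278  0.      0.0011] [-2.000e-02 -3.151e+01  1.000e-02] [497.  92. 150.]
0.1 0.45 [-0.0318 -0.     -0.0007] [-2.000e-02 -3.151e+01  1.000e-02] [498.  93. 154.]
0.15 0.42 [-0.0365 -0.     -0.0028] [-2.000e-02 -3.266e+01  1.000e-02] [501.  93. 159.]
0.2 0.4 [-0.0416 -0.     -0.0053] [-2.000e-02 -3.438e+01  1.000e-02] [503.  93. 164.]
0.3 0.35 [-0.0509 -0.     -0.0107] [-2.000e-02 -3.724e+01  1.000e-02] [509.  93. 173.]
0.4 0.3 [-0.0597 -0.     -0.017 ] [-2.000e-02 -4.011e+01  1.000e-02] [515.  93. 182.]
0.5 0.25 [-0.0679 -0.     -0.024 ] [-2.000e-02 -4.297e+01  1.000e-02] [522.  94. 190.]
0.6 0.2 [-0.0753 -0.     -0.0316] [-2.000e-02 -4.584e+01  1.000e-02] [529.  94. 198.]
0.7 0.1 [-0.0801 -0.     -0.039 ] [-2.000e-02 -4.584e+01  1.000e-02] [537.  95. 202.]
0.75 0.0 [-0.0801 -0.     -0.042 ] [-2.000e-02 -4.297e+01  1.000e-02] [540.  95. 202.]
```

Call:
step_arm(targets=[{"offset":[-0.002,0,0.0008],"angular":[0,-2.9,0],"gripper":255},{"offset":[-0.0041,0,0.0015],"angular":[0,-5.7,0],"gripper":255},{"offset":[-0.0084,0,0.0025],"angular":[0,-11.5,0],"gripper":255},{"offset":[-0.0128,0,0.0031],"angular":[0,-17.2,0],"gripper":255},{"offset":[-0.0172,0,0.0033],"angular":[0,-22.9,0],"gripper":255},{"offset":[-0.0216,0,0.003],"angular":[0,-28.6,0],"gripper":255},{"offset":[-0.0216,0,0.003],"angular":[0,-28.6,0],"gripper":255}])

```text
t: 5.22
tool_pos: [495.4, 92.7, 143.8]
tcp_rot: [1.578, 0.041, -2.665]
force: [-2.1, 1.9, 4.1]
width: 0.5
```

```bash
python3 - <<'E'
from h import *
p,r=getcmd();setcmd(p,r)
import shutil; shutil.copy('cmd.json','cmdA.json')
apply([-0.0216,0,0.003],[0,-28.6,0])
for n in('side','wrist'): cv2.imwrite(f'pics/{n}6.png',robot.capture(n)[:,:,::-1])
s=robot.read_state(); print(s['t'],s['tool_pos'],s['qpos'].round(4),s['width'],s['force'],getcmd()[0], np.degrees((getcmd()[1].inv()*R.from_rotvec(s['tcp_rot'])).as_rotvec()))
E
```

```text
5.325 [495.48477864  92.7567136  143.81116079] [ 0.4307  0.4685 -0.0615 -0.1786 -1.509   1.2451] 0.49906627203461845 [ 1.27417599  0.23297703 -1.1524373 ] [494.80866304  92.36731011 143.902     ] [ 0.00224711  0.08764613 -0.03703115]
```

View pics/wrist6.png

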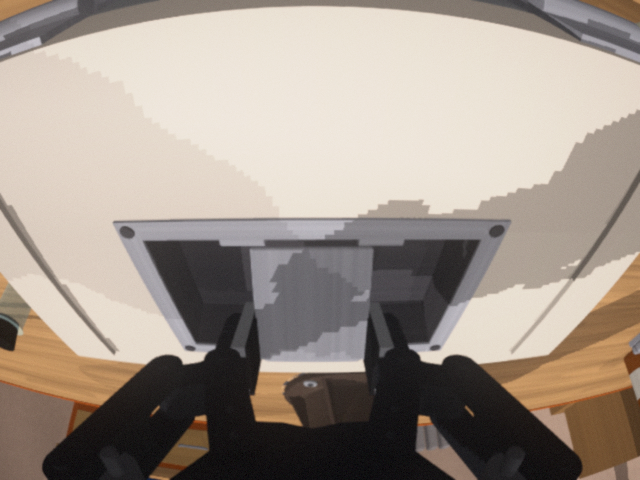

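View pics/side6.png

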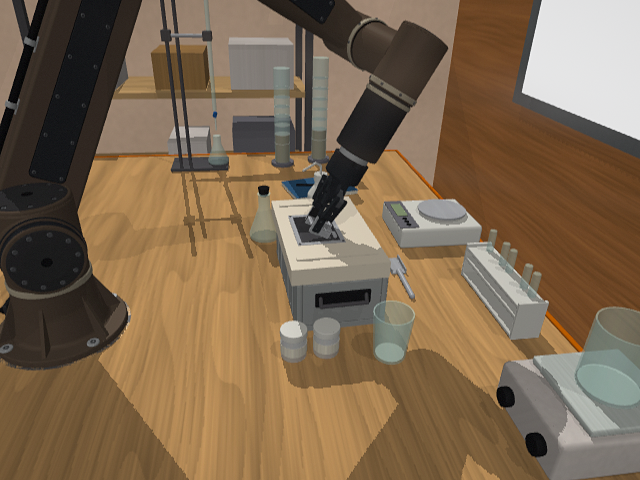

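```bash
python3 - <<'E'
from h import *
u,w=40.728,-16.698
for l,a in [(.03,.5),(.06,.5),(.1,.46),(.15,.42),(.2,.4),(.26,.37),(.33,.34),(.4,.3),(.47,.26),(.54,.22), (.6,.17),(.66,.12),(.72,.07),(.76,.03),(.78,.0)]:
    q=paddle_pt(l,a,u,w); q[1]=.22; P=b2w(q,*BX)[0]; print(l,a,*rel(P,toolrot(l+a,-1)))
E
```

```text
0.03 0.5 [-0.0038  0.      0.0008] [-0.02 -1.77  0.01]
0.06 0.5 [-0.0076  0.      0.0015] [-0.02 -3.49  0.01]
0.1 0.46 [-0.0111  0.      0.0018] [-0.02 -3.49  0.01]
0.15 0.42 [-0.0159  0.      0.002 ] [-0.02 -4.06  0.01]
0.2 0.4 [-0.0215  0.      0.0023] [-0.02 -5.78  0.01]
0.26 0.37 [-0.028  -0.      0.0022] [-0.02 -7.5   0.01]
0.33 0.34 [-0.0358 -0.      0.0018] [-0.02 -9.79  0.01]
0.4 0.3 [-0.043  -0.      0.0007] [-2.000e-02 -1.151e+01  1.000e-02]
0.47 0.26 [-0.0502 -0.     -0.0008] [-2.000e-02 -1.323e+01  1.000e-02]
0.54 0.22 [-0.0572 -0.     -0.0027] [-2.000e-02 -1.494e+01  1.000e-02]
0.6 0.17 [-0.0625 -0.     -0.0048] [ -0.02 -15.52   0.02]
0.66 0.12 [-0.0675 -0.     -0.0072] [ -0.02 -16.09   0.02]
0.72 0.07 [-0.0725 -0.     -0.0099] [ -0.02 -16.66   0.02]
0.76 0.03 [-0.0754 -0.     -0.0118] [ -0.02 -16.66   0.02]
0.78 0.0 [-0.0763 -0.     -0.0129] [ -0.02 -16.09   0.02]
```

Call:
step_arm(targets=[{"offset":[-0.0038,0,0.0008],"angular":[0,-1.8,0],"gripper":255},{"offset":[-0.0076,0,0.0015],"angular":[0,-3.5,0],"gripper":255},{"offset":[-0.0111,0,0.0018],"angular":[0,-3.5,0],"gripper":255},{"offset":[-0.0159,0,0.002],"angular":[0,-4.1,0],"gripper":255},{"offset":[-0.0215,0,0.0023],"angular":[0,-5.8,0],"gripper":255},{"offset":[-0.028,0,0.0022],"angular":[0,-7.5,0],"gripper":255},{"offset":[-0.0358,0,0.0018],"angular":[0,-9.8,0],"gripper":255}])

```text
t: 6.2
tool_pos: [510.6, 93.6, 175.9]
tcp_rot: [1.348, 0.035, -2.787]
force: [2.1, 1.1, -19.2]
width: 0.505
```

```bash
python3 - <<'E'
from h import *
apply([-0.0358,0,0.0018],[0,-9.8,0])
for n in('side','wrist'): cv2.imwrite(f'pics/{n}7.png',robot.capture(n)[:,:,::-1])
s=robot.read_state(); print(s['t'],s['tool_pos'],s['qpos'].round(4),s['width'],s['force'],getcmd()[0])
u,w=40.728,-16.698
for l,a in [(.4,.3),(.47,.26),(.54,.22), (.6,.17),(.66,.12),(.72,.07),(.76,.03),(.78,.0)]:
    q=paddle_pt(l,a,u,w); q[1]=.22; P=b2w(q,*BX)[0]; print(l,a,*rel(P,toolrot(l+a,-1)))
E
```

```text
6.3 [510.87006909  93.59597802 176.09040559] [ 0.3936  0.5712  0.1264 -0.2143 -1.7631  1.2573] 0.4979341987020929 [  0.69076651   3.41491739 -10.1371546 ] [510.34479032  93.16902657 176.19543586]
0.4 0.3 [-0.0073 -0.      0.0002] [-0.02 -1.71  0.02]
0.47 0.26 [-0.0146 -0.     -0.0001] [-0.02 -3.43  0.02]
0.54 0.22 [-0.0219 -0.     -0.0008] [-0.02 -5.14  0.02]
0.6 0.17 [-0.0274 -0.     -0.002 ] [-0.02 -5.72  0.02]
0.66 0.12 [-0.0328 -0.     -0.0035] [-0.02 -6.29  0.02]
0.72 0.07 [-0.0381 -0.     -0.0052] [-0.02 -6.86  0.02]
0.76 0.03 [-0.0413 -0.     -0.0067] [-0.02 -6.86  0.02]
0.78 0.0 [-0.0424 -0.     -0.0075] [-0.02 -6.29  0.02]
```

View pics/side7.png

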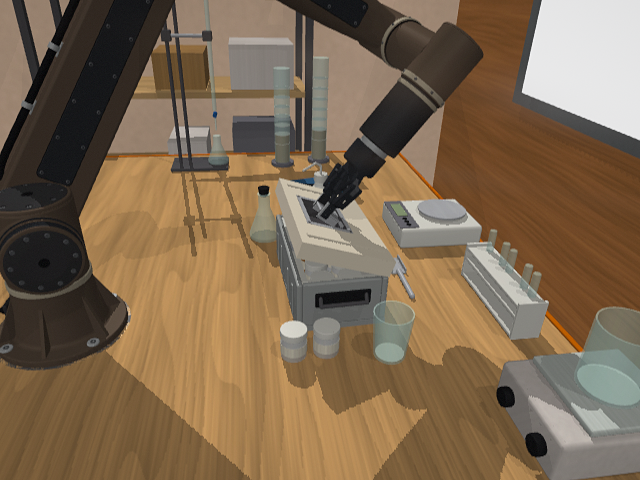

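Call:
step_arm(targets=[{"offset":[-0.0073,0,0.0002],"angular":[0,-1.7,0],"gripper":255},{"offset":[-0.0146,0,-0.0001],"angular":[0,-3.4,0],"gripper":255},{"offset":[-0.0219,0,-0.0008],"angular":[0,-5.1,0],"gripper":255},{"offset":[-0.0274,0,-0.002],"angular":[0,-5.7,0],"gripper":255},{"offset":[-0.0328,0,-0.0035],"angular":[0,-6.3,0],"gripper":255},{"offset":[-0.0381,0,-0.0052],"angular":[0,-6.9,0],"gripper":255},{"offset":[-0.0413,0,-0.0067],"angular":[0,-6.9,0],"gripper":255},{"offset":[-0.0424,0,-0.0075],"angular":[0,-6.3,0],"gripper":255},{"offset":[-0.0424,0,-0.0075],"angular":[0,-6.3,0],"gripper":255}])

```text
t: 7.42
tool_pos: [541.9, 95.3, 204.7]
tcp_rot: [1.192, 0.032, -2.855]
force: [-4.9, 3.7, -15.7]
width: 0.497
```

```bash
python3 - <<'E'
from h import *
apply([-0.0424,0,-0.0075],[0,-6.3,0])
for n in('side','wrist'): cv2.imwrite(f'pics/{n}8.png',robot.capture(n)[:,:,::-1])
s=robot.read_state(); print(s['t'],s['tool_pos'],s['qpos'].round(4),s['width'],s['force'],getcmd()[0])
E
```

```text
7.525 [541.90904933  95.33577652 204.75949149] [ 0.3661  0.6631  0.3101 -0.2382 -1.9623  1.2517] 0.4982726698633674 [ -4.15281209   1.87069471 -15.21357395] [542.51635067  94.82918738 204.7654301 ]
```

View pics/side8.png

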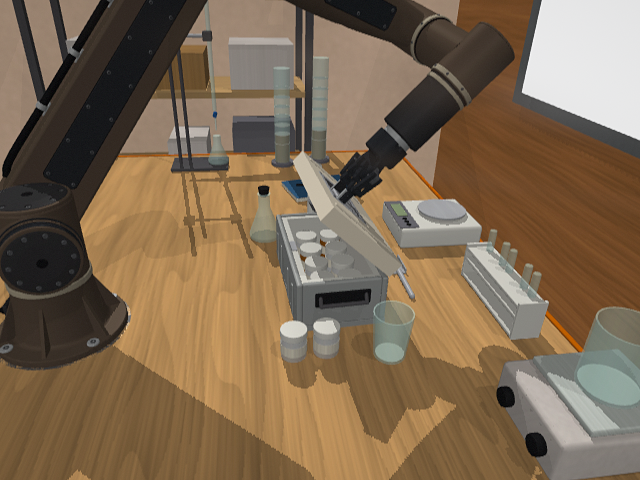

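View pics/wrist8.png

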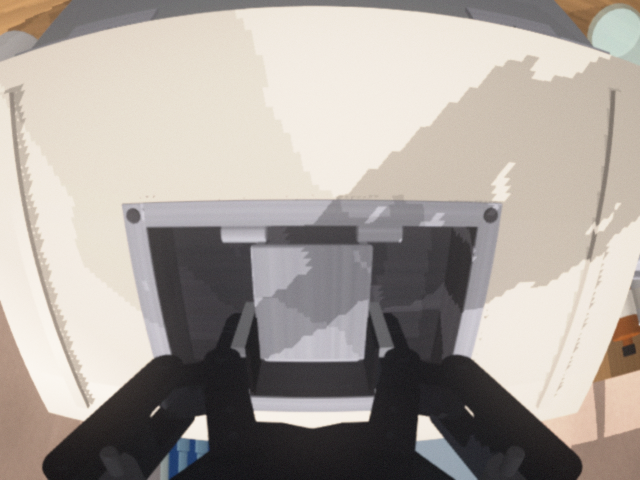

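Call:
step_arm(targets=[{"offset":[0,0,0],"angular":[0,0,0],"gripper":75},{"offset":[0,0,0],"angular":[0,0,0],"gripper":75},{"offset":[0,0,0],"angular":[0,0,0],"gripper":75},{"offset":[-0.01,0,0],"angular":[0,0,0],"gripper":75},{"offset":[-0.03,0,0],"angular":[0,0,0],"gripper":75},{"offset":[-0.07,0,0],"angular":[0,0,0],"gripper":75},{"offset":[-0.1,0,0],"angular":[0,0,0],"gripper":75}])

```text
t: 8.4
tool_pos: [614.0, 98.1, 277.7]
tcp_rot: [1.194, 0.03, -2.854]
force: [-0.0, -0.3, 0.4]
width: 0.707
```

```bash
python3 - <<'E'
from h import *
apply([-0.1,0,0],[0,0,0])
for n in('side','wrist','scene'): cv2.imwrite(f'pics/{n}9.png',robot.capture(n)[:,:,::-1])
s=robot.read_state(); print(s['t'],s['tool_pos'],s['qpos'].round(4),s['width'],s['force'],getcmd()[0])
# lid angle by projecting model over side view
im=cv2.imread('pics/side9.png')
for l,c in ((.7,(0,0,255)),(.78,(0,255,0)),(.86,(255,0,0))):
    pts=[]
    for y in(-160,160):
        for q in((-190,0),(-190,34)):
            v=rot2(q,l); pts.append([90+v[0],y,109+v[1]])
    u=proj('side',b2w(pts,*BX)); 
    for a in u: cv2.circle(im,tuple(int(x) for x in a.round()),2,c,-1)
cv2.imwrite('pics/side9b.png',cv2.resize(im[130:330,230:430],None,fx=3,fy=3))
E
```

```text
8.55 [613.93813782  98.28541915 276.51042445] [ 0.339   0.7441  0.6319 -0.2492 -2.2004  1.2144] 0.7050418544349909 [0.58108775 0.33089583 0.02278005] [612.76235383  98.45411761 275.84537749]
```

View pics/side9b.png

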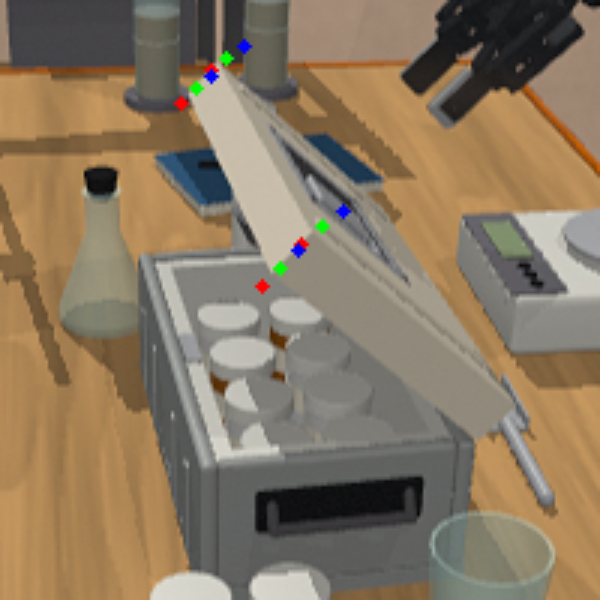

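View pics/wrist9.png

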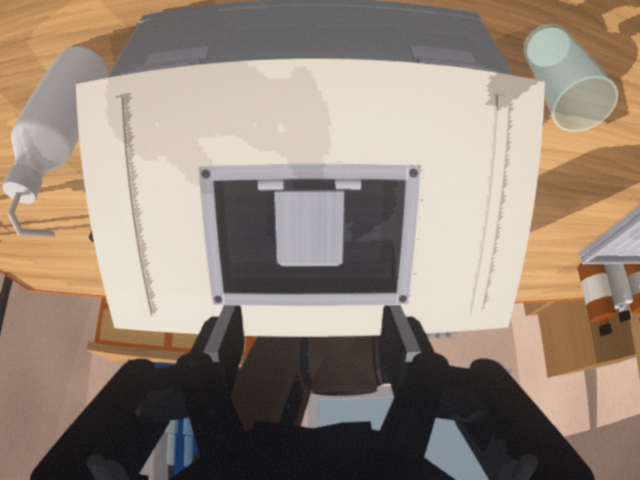

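View pics/scene9.png

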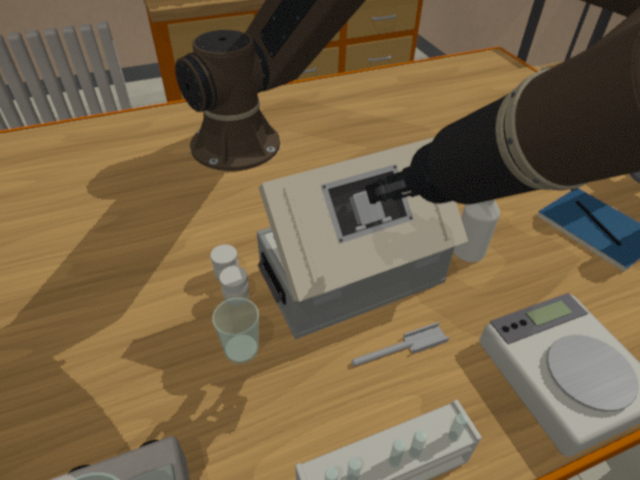

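```bash
cat > path.py <<'E'
from h import *
def show(wps,n=None):
    for (x,y,z,t) in wps:
        o,a=rel([x,y,z],toolrot(t,-1)); print((x,y,z,t),o.round(3).tolist(),a.round(1).tolist())
E
python3 - <<'E'
from path import *
s=robot.read_state(); print(s['tool_pos'])
show([(615,98,310,.72),(610,96,355,.62),(590,92,390,.5),(560,85,410,.35),(525,75,420,.2),(490,65,425,.05),(455,58,420,-.1),(425,50,400,-.2),(410,45,370,-.3),(405,43,330,-.35)])
E
```

```text
[613.93813782  98.28541915 276.51042445]
(615, 98, 310, 0.72) [-0.026, 0.001, 0.022] [-0.0, 3.4, 0.0]
(610, 96, 355, 0.62) [-0.054, 0.002, 0.058] [-0.0, 9.2, 0.0]
(590, 92, 390, 0.5) [-0.065, 0.005, 0.097] [-0.0, 16.0, 0.0]
(560, 85, 410, 0.35) [-0.058, 0.011, 0.132] [-0.0, 24.6, 0.0]
(525, 75, 420, 0.2) [-0.04, 0.019, 0.165] [-0.0, 33.2, 0.0]
(490, 65, 425, 0.05) [-0.019, 0.027, 0.193] [-0.0, 41.8, 0.0]
(455, 58, 420, -0.1) [0.01, 0.032, 0.215] [-0.0, 50.4, 0.0]
(425, 50, 400, -0.2) [0.045, 0.039, 0.222] [-0.0, 56.2, 0.0]
(410, 45, 370, -0.3) [0.077, 0.043, 0.212] [-0.0, 61.9, 0.0]
(405, 43, 330, -0.35) [0.11, 0.045, 0.188] [-0.0, 64.8, 0.0]
```

Call:
step_arm(targets=[{"offset":[-0.026,0.001,0.022],"angular":[0,3.4,0],"gripper":255},{"offset":[-0.054,0.002,0.058],"angular":[0,9.2,0],"gripper":255},{"offset":[-0.065,0.005,0.097],"angular":[0,16,0],"gripper":255},{"offset":[-0.058,0.011,0.132],"angular":[0,24.6,0],"gripper":255},{"offset":[-0.04,0.019,0.165],"angular":[0,33.2,0],"gripper":255},{"offset":[-0.019,0.027,0.193],"angular":[0,41.8,0],"gripper":255},{"offset":[0.01,0.032,0.215],"angular":[0,50.4,0],"gripper":255},{"offset":[0.045,0.039,0.222],"angular":[0,56.2,0],"gripper":255},{"offset":[0.077,0.043,0.212],"angular":[0,61.9,0],"gripper":255},{"offset":[0.11,0.045,0.188],"angular":[0,64.8,0],"gripper":255}])

```text
t: 9.8
tool_pos: [402.9, 41.9, 329.3]
tcp_rot: [2.556, 0.071, -1.777]
force: [-0.0, -0.7, 0.4]
width: 0.001
```

```bash
python3 - <<'E'
from path import *
apply([.11,.045,.188],[0,64.8,0])
for n in('side','wrist'): cv2.imwrite(f'pics/{n}10.png',robot.capture(n)[:,:,::-1])
s=robot.read_state(); print(s['t'],s['tool_pos'],s['qpos'].round(4),s['width'],s['force'],getcmd()[0],np.degrees((getcmd()[1].inv()*R.from_rotvec(s['tcp_rot'])).as_rotvec()))
E
```

```text
9.9 [399.32893193  38.92567617 322.79165117] [ 0.8553 -0.441  -0.703   0.2813 -1.084   0.6654] 0.0016898845815881893 [-0.12099448 -0.84574891  0.98501225] [404.35808307  42.63988012 329.89563949] [-0.17591819 -0.36994497  0.19227484]
```

View pics/side10.png

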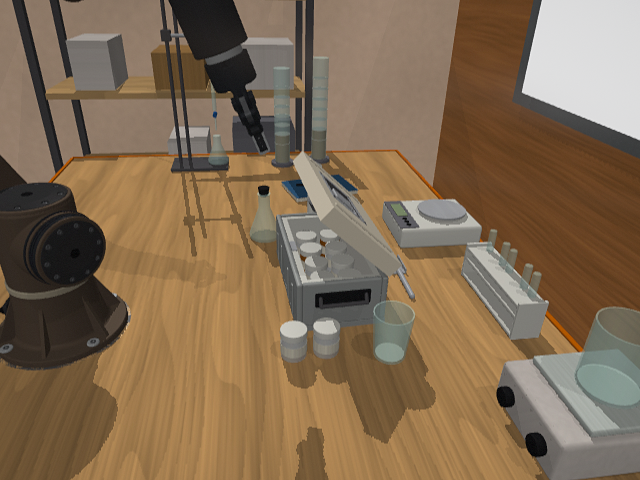

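View pics/wrist10.png

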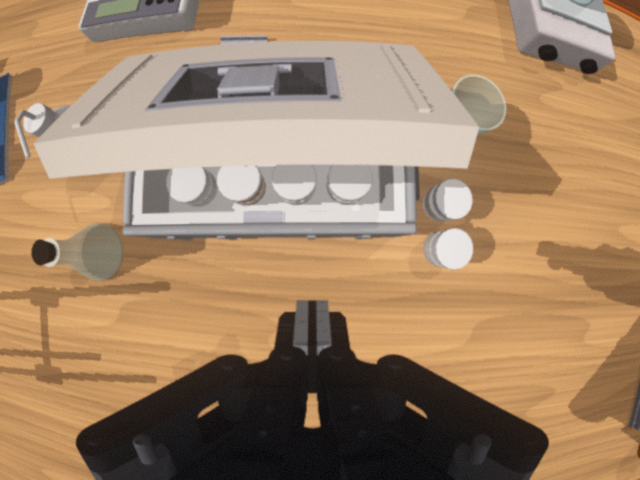

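```bash
cat >> path.py <<'E'
H=(90,109)
def push(th,t=.35,y=-50,depth=30,f=11):
    up=np.array([-np.sin(t),np.cos(t)]); n=np.array([np.cos(t),np.sin(t)])
    C=np.array(H)+rot2((-190,0),th)
    if th<np.pi/2-t: T=C-depth*up-f*n
    else: T=np.array(H)+rot2((-190+depth,0),th)-f*n
    w=b2w([T[0],y,T[1]],*BX)[0]; return (*w.round(1),-t)
E
python3 - <<'E'
from path import *
p=push(.78); print(p)
show([(402,43,290,-.35),(400,42,250,-.35),(410,42,215,-.35),p[:0]+(p[0]-15,p[1],p[2],-.35),push(.79)])
for th in(.8,.9,1,1.1,1.2,1.3,1.4,1.5,1.6): print(push(th))
E
```

```text
(np.float64(488.0), np.float64(41.7), np.float64(210.7), -0.35)
(402, 43, 290, -0.35) [0.037, -0.0, 0.016] [-0.0, -0.0, -0.0]
(400, 42, 250, -0.35) [0.074, 0.0, 0.032] [-0.0, -0.0, -0.0]
(410, 42, 215, -0.35) [0.11, 0.001, 0.034] [-0.0, -0.0, -0.0]
(np.float64(473.0), np.float64(41.7), np.float64(210.7), -0.35) [0.136, 0.004, -0.023] [-0.0, -0.0, -0.0]
(np.float64(489.4), np.float64(41.8), np.float64(212.0), -0.35) [0.14, 0.005, -0.039] [-0.0, -0.0, -0.0]
(np.float64(490.7), np.float64(41.9), np.float64(213.3), -0.35)
(np.float64(505.0), np.float64(42.6), np.float64(225.9), -0.35)
(np.float64(520.4), np.float64(43.4), np.float64(236.9), -0.35)
(np.float64(536.9), np.float64(44.3), np.float64(246.4), -0.35)
(np.float64(554.2), np.float64(45.2), np.float64(254.1), -0.35)
(np.float64(569.9), np.float64(46.0), np.float64(259.4), -0.35)
(np.float64(585.5), np.float64(46.8), np.float64(262.9), -0.35)
(np.float64(601.4), np.float64(47.6), np.float64(264.8), -0.35)
(np.float64(617.3), np.float64(48.5), np.float64(265.2), -0.35)
```

Call:
step_arm(targets=[{"offset":[0.037,0,0.016],"angular":[0,0,0],"gripper":255},{"offset":[0.074,0,0.032],"angular":[0,0,0],"gripper":255},{"offset":[0.11,0.001,0.034],"angular":[0,0,0],"gripper":255},{"offset":[0.124,0.003,0.005],"angular":[0,0,0],"gripper":255},{"offset":[0.136,0.004,-0.023],"angular":[0,0,0],"gripper":255},{"offset":[0.136,0.004,-0.023],"angular":[0,0,0],"gripper":255}])

```text
t: 10.65
tool_pos: [475.9, 42.6, 211.0]
tcp_rot: [2.55, 0.063, -1.783]
force: [-0.8, -0.6, 0.4]
width: 0.001
```

```bash
python3 - <<'E'
from path import *
apply([.136,.004,-.023],[0,0,0])
for n in('side',): cv2.imwrite(f'pics/{n}11.png',cv2.resize(robot.capture(n)[100:350,150:450,::-1],None,fx=2,fy=2))
s=robot.read_state(); print(s['t'],s['tool_pos'],s['qpos'].round(4),s['force'],getcmd()[0])
show([push(th) for th in(.75,.8,.87,.94,1.01,1.08,1.15,1.21)])
E
```

```text
10.7 [474.58105277  42.23851065 210.69280402] [ 0.653  -0.1846 -0.8266  0.323  -0.6627  0.7386] [-0.19278965 -0.57243319  0.2309096 ] [472.81030243  42.16692279 210.08299418]
(np.float64(484.1), np.float64(41.5), np.float64(206.6), -0.35) [0.007, 0.001, -0.009] [-0.0, -0.0, -0.0]
(np.float64(490.7), np.float64(41.9), np.float64(213.3), -0.35) [0.003, 0.001, -0.018] [-0.0, -0.0, -0.0]
(np.float64(500.6), np.float64(42.4), np.float64(222.3), -0.35) [-0.002, 0.001, -0.03] [-0.0, -0.0, -0.0]
(np.float64(511.0), np.float64(42.9), np.float64(230.5), -0.35) [-0.006, 0.001, -0.043] [-0.0, -0.0, -0.0]
(np.float64(522.0), np.float64(43.5), np.float64(237.9), -0.35) [-0.009, 0.001, -0.056] [-0.0, -0.0, -0.0]
(np.float64(533.5), np.float64(44.1), np.float64(244.6), -0.35) [-0.012, 0.001, -0.069] [-0.0, -0.0, -0.0]
(np.float64(545.4), np.float64(44.7), np.float64(250.5), -0.35) [-0.013, 0.001, -0.082] [-0.0, -0.0, -0.0]
(np.float64(555.9), np.float64(45.3), np.float64(254.8), -0.35) [-0.013, 0.001, -0.093] [-0.0, -0.0, -0.0]
```

View pics/side11.png

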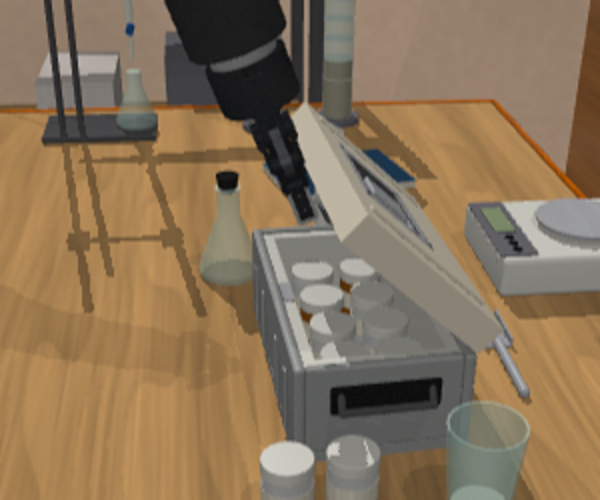

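Call:
step_arm(targets=[{"offset":[0.007,0.001,-0.009],"angular":[0,0,0],"gripper":255},{"offset":[0.003,0.001,-0.018],"angular":[0,0,0],"gripper":255},{"offset":[-0.002,0.001,-0.03],"angular":[0,0,0],"gripper":255},{"offset":[-0.006,0.001,-0.043],"angular":[0,0,0],"gripper":255},{"offset":[-0.009,0.001,-0.056],"angular":[0,0,0],"gripper":255},{"offset":[-0.012,0.001,-0.069],"angular":[0,0,0],"gripper":255}])

```text
t: 11.45
tool_pos: [532.6, 43.9, 244.5]
tcp_rot: [2.548, 0.065, -1.786]
force: [-4.0, 0.4, -4.6]
width: 0.001
```

```bash
python3 - <<'E'
from path import *
apply([-.012,.001,-.069],[0,0,0])
for n in('side',): cv2.imwrite(f'pics/{n}12.png',cv2.resize(robot.capture(n)[100:350,150:450,::-1],None,fx=2,fy=2))
s=robot.read_state(); print(s['t'],s['tool_pos'],s['qpos'].round(4),s['force'],getcmd()[0])
show([push(th) for th in(1.15,1.21,1.28,1.35,1.42,1.48,1.54,1.58,1.6,1.62)])
E
```

```text
11.5 [534.21628495  44.39798221 245.58705956] [ 0.5649 -0.0945 -0.6457  0.256  -0.7285  0.8916] [-0.64983575 -0.79087182 -1.50895028] [533.4548012   44.2950525  245.06464413]
(np.float64(545.4), np.float64(44.7), np.float64(250.5), -0.35) [-0.001, 0.0, -0.013] [-0.0, -0.0, -0.0]
(np.float64(555.9), np.float64(45.3), np.float64(254.8), -0.35) [-0.001, 0.0, -0.024] [-0.0, -0.0, -0.0]
(np.float64(566.8), np.float64(45.8), np.float64(258.5), -0.35) [-0.001, 0.0, -0.036] [-0.0, -0.0, -0.0]
(np.float64(577.7), np.float64(46.4), np.float64(261.3), -0.35) [-0.0, 0.0, -0.047] [-0.0, -0.0, -0.0]
(np.float64(588.7), np.float64(47.0), np.float64(263.4), -0.35) [0.002, 0.0, -0.058] [-0.0, -0.0, -0.0]
(np.float64(598.2), np.float64(47.5), np.float64(264.6), -0.35) [0.004, 0.0, -0.068] [-0.0, -0.0, -0.0]
(np.float64(607.7), np.float64(48.0), np.float64(265.2), -0.35) [0.007, 0.0, -0.077] [-0.0, -0.0, -0.0]
(np.float64(614.1), np.float64(48.3), np.float64(265.2), -0.35) [0.009, 0.0, -0.083] [-0.0, -0.0, -0.0]
(np.float64(617.3), np.float64(48.5), np.float64(265.2), -0.35) [0.01, 0.0, -0.086] [-0.0, -0.0, -0.0]
(np.float64(620.5), np.float64(48.6), np.float64(265.0), -0.35) [0.011, 0.0, -0.089] [-0.0, -0.0, -0.0]
```

View pics/side12.png

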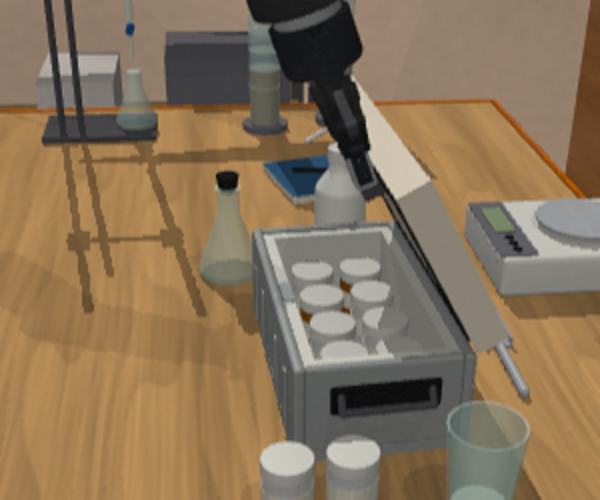

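Call:
step_arm(targets=[{"offset":[-0.001,0,-0.013],"angular":[0,0,0],"gripper":255},{"offset":[-0.001,0,-0.024],"angular":[0,0,0],"gripper":255},{"offset":[-0.001,0,-0.036],"angular":[0,0,0],"gripper":255},{"offset":[0,0,-0.047],"angular":[0,0,0],"gripper":255},{"offset":[0.002,0,-0.058],"angular":[0,0,0],"gripper":255},{"offset":[0.004,0,-0.068],"angular":[0,0,0],"gripper":255},{"offset":[0.007,0,-0.077],"angular":[0,0,0],"gripper":255},{"offset":[0.009,0,-0.083],"angular":[0,0,0],"gripper":255},{"offset":[0.009,0,-0.083],"angular":[0,0,0],"gripper":255}])

```text
t: 12.62
tool_pos: [615.3, 48.7, 265.4]
tcp_rot: [2.551, 0.066, -1.781]
force: [0.5, 0.6, 0.1]
width: -0.0
```

```bash
cat > lidchk.py <<'E'
from path import *
def chk(tag,thetas=(1.5,1.56,1.62)):
    for n,(x0,y0) in(('side',(220,100)),('scene',(220,60))):
        im=robot.capture(n)[:,:,::-1].copy()
        for l,c in zip(thetas,((0,0,255),(0,255,0),(255,0,0))):
            pts=[[90+v[0],y,109+v[1]] for y in(-160,160) for v in (rot2((-190,0),l),rot2((-190,34),l))]
            for a in proj(n,b2w(pts,*BX)): cv2.circle(im,tuple(int(x) for x in a.round()),1,c,-1)
        cv2.imwrite(f'pics/{n}{tag}.png',cv2.resize(im[y0:y0+250,x0:x0+260],None,fx=2.4,fy=2.4))
E
python3 - <<'E'
from lidchk import *
apply([.009,0,-.083],[0,0,0])
chk('13')
s=robot.read_state(); print(s['t'],s['tool_pos'],s['qpos'].round(4),s['force'],getcmd()[0])
E
```

```text
12.725 [614.83231661  48.7025582  265.32327189] [ 0.4806  0.0389 -0.4531  0.2075 -0.7673  1.0149] [-1.13407586 -0.33399538 -0.4926524 ] [614.38487836  48.47131692 265.13655052]
```

View pics/side13.png

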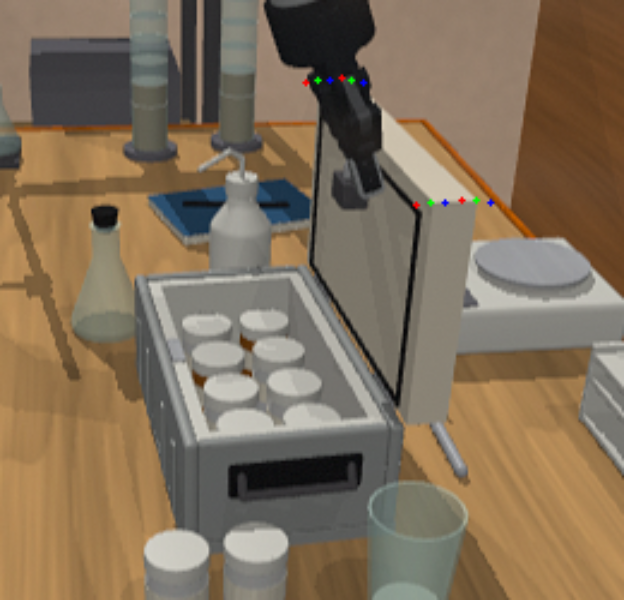

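View pics/scene13.png

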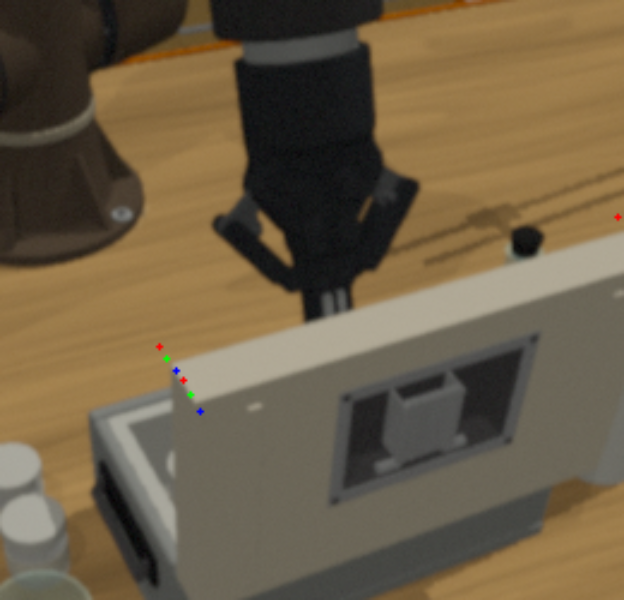

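Call:
step_arm(targets=[{"offset":[0.001,0,-0.003],"angular":[0,0,0],"gripper":255},{"offset":[0.002,0,-0.006],"angular":[0,0,0],"gripper":255},{"offset":[0.002,0,-0.006],"angular":[0,0,0],"gripper":255}])

```text
t: 13.1
tool_pos: [620.8, 48.9, 265.2]
tcp_rot: [2.55, 0.066, -1.783]
force: [-3.0, 0.6, 0.2]
width: -0.001
```

```bash
python3 - <<'E'
from lidchk import *
apply([.002,0,-.006],[0,0,0])
chk('14')
s=robot.read_state(); print(s['t'],s['tool_pos'],s['force'],getcmd()[0])
x,y,z=getcmd()[0]
show([(x-10,y,z,-.35),(x-40,y,z+10,-.35),(x-80,y,z+40,-.35),(x-120,y,z+80,-.35),(x-150,y,z+110,-.35)])
E
```

```text
13.2 [620.76401653  48.88124744 265.25534196] [-1.42970024  0.61478573 -0.80460225] [620.69836274  48.79711396 265.32032018]
(np.float64(610.6983627406042), np.float64(48.79711396377381), np.float64(265.3203201799984), -0.35) [-0.003, -0.0, 0.009] [-0.0, -0.0, -0.0]
(np.float64(580.6983627406042), np.float64(48.79711396377381), np.float64(275.3203201799984), -0.35) [-0.023, -0.002, 0.034] [-0.0, -0.0, -0.0]
(np.float64(540.6983627406042), np.float64(48.79711396377381), np.float64(305.3203201799984), -0.35) [-0.065, -0.004, 0.061] [-0.0, -0.0, -0.0]
(np.float64(500.69836274060424), np.float64(48.79711396377381), np.float64(345.3203201799984), -0.35) [-0.116, -0.006, 0.085] [-0.0, -0.0, -0.0]
(np.float64(470.69836274060424), np.float64(48.79711396377381), np.float64(375.3203201799984), -0.35) [-0.155, -0.008, 0.103] [-0.0, -0.0, -0.0]
```

View pics/side14.png

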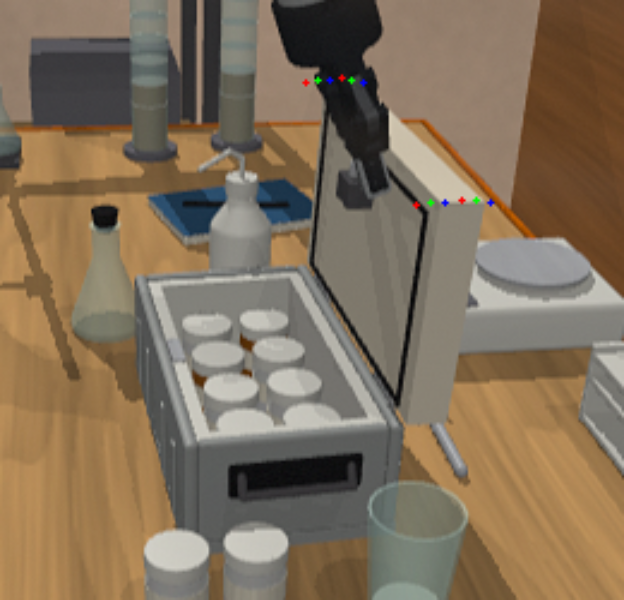

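Call:
step_arm(targets=[{"offset":[-0.003,0,0.009],"angular":[0,0,0],"gripper":255},{"offset":[-0.023,-0.002,0.034],"angular":[0,0,0],"gripper":255},{"offset":[-0.065,-0.004,0.061],"angular":[0,0,0],"gripper":255},{"offset":[-0.116,-0.006,0.085],"angular":[0,0,0],"gripper":255},{"offset":[-0.155,-0.008,0.103],"angular":[0,0,0],"gripper":255},{"offset":[-0.155,-0.008,0.103],"angular":[0,0,0],"gripper":255},{"offset":[-0.155,-0.008,0.103],"angular":[0,0,0],"gripper":255}])

```text
t: 14.08
tool_pos: [470.2, 49.1, 375.4]
tcp_rot: [2.551, 0.067, -1.782]
force: [-0.6, 0.3, -0.7]
width: -0.0
```

```bash
python3 - <<'E'
from lidchk import *
chk('15')
s=robot.read_state(); print(s['t'],s['tool_pos'],s['force'])
for n in('scene',):
    for t in ('wash_bottle','beaker','flask','jar_a','scoop','box_paddle'): print(t,[(round(q['conf'],2),np.round(q['bbox'])) for q in robot.boxes_of(n,t)])
E
```

```text
14.175 [470.44536573  48.85446274 374.36593505] [-0.24542321  0.72409278 -0.56791977]
wash_bottle [(0.62, array([482., 223.,  36.,  79.]))]
beaker [(0.93, array([236., 330.,  52.,  65.])), (0.6, array([236., 283.,  30.,  35.]))]
flask [(0.47, array([439., 163.,  11.,  16.]))]
jar_a [(0.69, array([236., 284.,  25.,  34.])), (0.6, array([223., 262.,  28.,  35.]))]
scoop [(0.72, array([402., 344.,  95.,  47.]))]
box_paddle [(0.58, array([397., 240.,  36.,  34.]))]
```

View pics/side15.png

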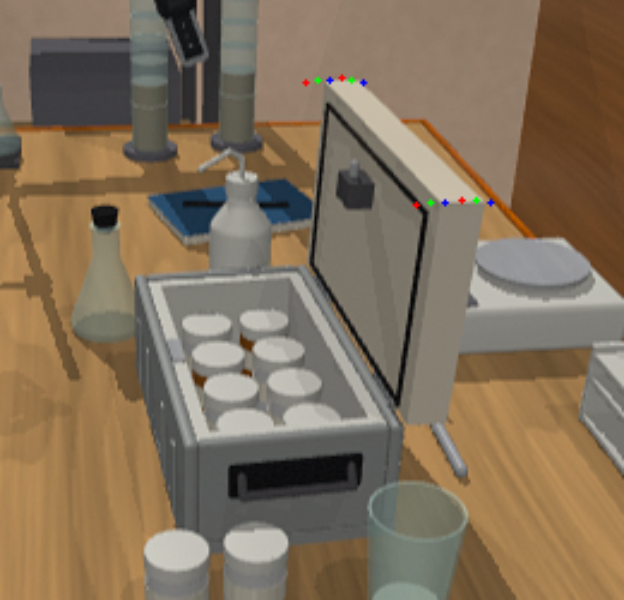

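View pics/scene15.png

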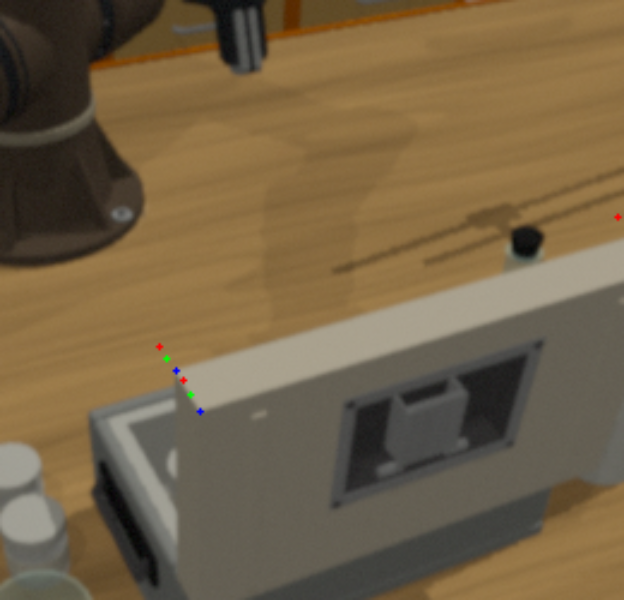

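```bash
python3 -c "
from cell import robot
print(robot.finish_job())"
```

```text
the job is handed in; nothing more can be done
None
```

The box is open with its lid standing upright on its own, and I handed the job in at about 14.5 s of the 48 s allowed; `finish_job` gives no verdict.

**How it was done:** I pinched the paddle across its flanges, pulled it up about 0.5 rad and raised the lid with it to about 0.78 rad. I then let go and backed off; the lid stayed there and the wrist camera showed the paddle flush. With the fingers shut, I pushed the lid's underside near its front edge the rest of the way, then withdrew.

**Last checks:**
- **Lid:** fitted to the pictures, it stood at about 1.59 rad in the side view and 1.6 to 1.62 in the scene view. It did not shift when the fingers withdrew.
- **Paddle:** it looked flush in the final scene view; I did not measure its angle.
- **Robot:** it was clear of everything, with wrist force near zero. The largest wrist force I read was about 19 N.
- **Other things:** the beaker, jars and scoop lay within a few pixels of where they started. The wash bottle and flask are now partly hidden by the lid in the scene view. There the detector only boxed their visible parts, but in the side view both stand upright, apparently where they were.

**Disagreements:** Early box fits from the scene and side cameras differed by about 4 mm. A wrist picture taken before the arm had settled put the box's y about 3 mm off, and I corrected that before gripping. My first move call was refused because it was missing the angular entries, and nothing moved.

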